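Set a trolley wheel's castle nut ready for its split pin

ROBOT

A 6-joint arm with a two-finger parallel gripper is mounted at the origin on the work surface. World frame = base frame: x ahead of the robot, y to its left, z up, the work surface at z = 0. Lengths are in m, angles in rad, forces in N, time in s.
With the tool pointing down it reaches from about 0.35 to 0.85 m from the base axis. Payload 8.1 kg.
Tool frame: the origin (TCP) lies on the centre line of the jaws, within the pads' length; the fingertips stand 19 mm ahead of it and the grasp point (between the pads) is the TCP (robot.tips_ahead is the distance from the TCP to the fingertips, in m); y points along the fingers, z is the direction in which the jaws open and shut, and the axes are right-handed (so a half turn about y gives the same grasp; the last joint's range is limited). The gripper opens to 93 mm and grips with 3 to 60 N. Pads are 15 mm wide; open, the fingers measure 128 mm over their backs; the gripper's body (75 mm by 188 mm) begins 65 mm behind the grasp point.
Start: joints at [-1.318, 0.13, 1.488, -0, 1.523, -0.085], TCP at [0.199, -0.566, 0.238] pointing down, gripper open.
Joint ranges: [-2.96, 2.96], [-0.89, 2.26], [0.02, 2.5], [-1.34, 4.48], [0, 2.73], [-2.66, 2.66]. Speed limits (rad/s): [2.39, 2.39, 2.79, 3.14, 3.14, 3.14].

INTERFACE

Orientations are given as a rotation vector (axis times angle).
In Python, from plant import robot, imaging, models gives the robot as it stands.
- The arm moves only by the tool carry_out, never from a script. Its argument "motion" is one flat list of numbers, 7 for each row, row after row: the shift along the tool's x, y, z in m, then the turn, a rotation vector about the tool's x, y, z in degrees, then the opening, from -1 (shut) to 1 (fully open). A call has exactly 5 rows; each row shifts and turns the pose as measured when the row begins, along the tool's axes as they then stand; what a row does not reach is not made up. A row lasts 1/10 s, in which the tool goes at most 50 mm and 8.59 degrees, less where a joint would pass 70% of its speed; a pose out of reach is approached as far as the arm can. A call is refused whole if a number of a shift passes 0.05 or a number of a turn 8.59, either way. A call with a gripper value outside its range is refused whole. The fingers move at their own pace and stop on an object; "squeeze" is the grip in N (left out, the last holds). Time passes only in rows, so rows that do not move let the fingers close, or fill a call up. It gives the time, the measured TCP pose, the force and the opening at its end, in the units of the state.
- robot.read_state(): the state, without advancing time (a new reading comes with each control period).
- imaging.read_camera(name): name is "scene" or "top"; returns the picture (480x640x3 uint8, blue, green, red); there is no depth.
- imaging.camera_model(name): a dict with "K" (3x3 intrinsics, pixels), "position" and "orientation" of the camera in the world. Camera axes: x right, y down, z forward; pixel columns grow to the right and rows downward; lengths in m; the calibration is good to about 2 mm. A picture is of the moment at which its call begins. camera_model takes no time and is no camera call.
- robot.close_job(): hands the job in, once; it reports no verdict.
Trained networks look in the newest picture that a camera, given by its name, has taken for a name from the list of things; names that differ only in an ending like _2 or _b are one class to them, and where a whole thing is asked for, a point or a joint stands for the part that bears it (a point fixed in the world has none). Each returns a list of dicts, best first, with "confidence" (0 to 1); they miss things now and then, are a little off and sometimes report something else, mostly with a low value. They report only what shows in the picture. A call takes as long as a camera call. They do not tell look-alikes from the thing itself.
- models.outline_of(camera, thing): "pixels" (480x640 bool, what is visible of it) and "pixel" ([column, row] in pixels, amid what is visible of it).
The state is a dict: "t": time; "q": joint angles; "dq": joint speeds; "joint_torque": joint torques, N m; "tool_pos": TCP position; "orientation": TCP orientation; "force": force on the tool from outside, world axes, zero at the start; "wrist_torque": the same for the moment, N m; "opening": finger opening in m.
Only numpy, scipy, OpenCV 4.12 (cv2) and the standard library are available. Lean on these libraries where they do the work, as an engineer would, in place of code of your own. Each camera call takes 0.05 s, during which the arm holds its last target.

TASK

The castle nut on the log trolley's wheel is only run on by hand and the open-ended spanner has been left on it. Swing the spanner clockwise until the nut is snug on its spring washer, carry on just to the first slot that lines up with the cotter hole (marked by the line across the axle's end) and no further, so that a split pin would go straight through; then take the spanner off and lay it flat in the plywood tray. Leave everything else on the bench where it is.

Things in the scene. Friction and masses are not known exactly. Their poses are not given: they have to be found in the camera images.
- wheel: Rubber-tyred trolley wheel, 160 mm across, lying on its stub axle's 190 x 190 x 8 mm plate, bolted to the bench (bolt heads to 17 mm); none of it moves. Origin on the bench top, on the vertical wheel axis. Tyre face and nut washer are 64 mm above the bench. At the start the spanner's handle points along +x of this frame.
- nut (a joint): Turn of the castle nut, rad: 0 at start, grows clockwise from above (tightening). Resists with about 0.3 N m plus 0.15 N m per rad as the dished spring washer under it flattens (snug at 0.5 rad); stays where left; height unchanged. The wanted slot lines up with the cotter hole at 0.75 to 1.35 rad; the line-up before (below 0.35) is too loose, the one after (above 1.75) too tight.
- slots_a (a point): Centre of the nut's crown, on the wheel axis, 87 mm above the bench; turns with the nut; x along one opposite pair of slots, z up. Plain steel castle nut: hexagon 36 mm across flats, 64 to 83 mm above the bench, then a round crown 33 mm across up to 91 mm with six slots 6 mm wide, one over each flat.
- slots_b (a point): The same point, x axis along the second pair of slots (60 deg from the first).
- slots_c (a point): The same point, x axis along the third pair of slots (120 deg from the first).
- cotter_hole (a point): Middle of the 5 mm cotter hole, level across the 24 mm stub axle, on the wheel axis, 87 mm above the bench. The hole runs along this frame's x; a pale line across the axle's end face (99 mm above the bench) lies over it and shows its direction from above. Fixed to the plate.
- spanner: Loose steel open-ended spanner, 0.36 kg: head 63 mm across, 14 thick, 37 mm jaw open to -x; flat handle 24 wide, 10 thick. At start the jaw holds two flats of the nut (3 deg play each way), flat on washer and tyre, underside 64 mm up; draws off along +x. Origin: jaw centre (nut axis), underside; x to handle end, 189 mm out; z up. Handle clears the tyre past 80 mm; mass centre 55 mm out.
- spanner_end (a point): Point in the middle of the handle, 3 mm short of its end: 186 mm from the jaw's centre, 5 mm above the underside.
- tray: Shallow open plywood tool tray fixed on the bench, 320 mm long (x) by 150 mm (y) and 30 mm high outside; walls and floor 8 mm (inside 304 x 134 mm). Origin under its centre, on the bench.
- carver_mallet: Bystander: turned dark wooden mallet standing on its head, 86 mm across, 206 mm tall.
- joiner_mallet: Bystander: beech mallet lying flat, head 75 x 135 x 60 mm (origin under it), handle 190 mm towards its -x.
- chisel: Bystander: wood chisel lying flat, 260 mm long, 28 mm high.
- gouge: Bystander: narrow carving gouge lying flat, 260 mm long, 28 mm high.
- pin_dish: Bystander: dish of split pins, 82 mm across, 22 mm high.
- dust_cap: Bystander: steel hub dust cap, 62 mm across, 31 mm high.
- grease_tin: Bystander: grease tin, 76 mm across, 70 mm high.
- log_offcut: Bystander: short log with bark, 100 mm long, 72 mm thick, lying.
Not all that is in view belongs to the job. Several things have the shape of the spanner; the one meant has the colours described above.

How it is judged:
On the way, in this order (a step that is already met when the one before it is completed fails the run):
1. the nut is snug on its spring washer: turned past 0.5 rad (value of joint nut above 0.5 rad), for 0.1 s.
2. the first slot after snug is in line with the cotter hole, within 0.12 rad (angle between the x axis of any of slots_a, slots_b, slots_c and the x axis of cotter_hole, either way round below 0.12 rad and value of joint nut between 0.6 and 1.55 rad), for 0.2 s.
At the end, for the whole second after the job is handed in: A slot pair is within 0.12 rad (7 deg) of the cotter hole's direction, the nut between 0.60 and 1.55 rad (first slot after snug); the spanner lies still in the tray, jaw centre and handle end within its walls, jaw underside below 26 mm, handle-end point below 30 mm above the bench (all of step 2 and x of spanner in the frame of tray between -0.152 and 0.152 m and y of spanner in the frame of tray between -0.067 and 0.067 m and x of spanner_end in the frame of tray between -0.154 and 0.154 m and y of spanner_end in the frame of tray between -0.069 and 0.069 m and z of spanner in the frame of tray below 0.026 m and z of spanner_end in the frame of tray below 0.03 m and linear speed of spanner below 0.02 m/s); the robot touches nothing.
It fails at once if the nut is overtightened: turned past 1.65 rad (value of joint nut above 1.65 rad).
It fails at once if a bystander (mallets, chisel, gouge, pin dish, dust cap, grease tin, log) is moved more than 30 mm (distance of any of carver_mallet, joiner_mallet, chisel, gouge, pin_dish, dust_cap, grease_tin, log_offcut from where it was at the start of the episode above 0.03 m).
It also fails if it takes over 43 s, if anything falls off the work surface, if the arm or the gripper's body presses on something with over 40 N, if the wrist force passes 120 N, or if a joint passes its speed limit or range.

## Working session

There is one attempt and no reset: what is moved stays moved. The work goes in short steps, Python scripts to look and compute and a tool call to move; the robot and the scene stay as the last step left them, time stands still between calls to the robot, and variables do not carry over. Pictures are saved under pics/ and viewed, and the job is handed in when it is done.

Besides the shell and the picture viewer there is one more tool, called as name(argument=value, ...) on one line, values as JSON. carry_out: Moves the arm, as the interface text tells. Its arguments: {"type":"object","properties":{"motion":{"type":"array","items":{"type":"number"}},"squeeze":{"type":"number"}},"required":["motion"]}

```bash
ls; mkdir -p pics
python3 - <<'E'
from plant import robot, imaging, models
import cv2
for n in ("scene","top"):
    im=imaging.read_camera(n); cv2.imwrite(f"pics/{n}0.png",im)
    print(imaging.camera_model(n))
print(robot.read_state())
E
```

```text
pics
{'K': array([[591.51942054,   0.        , 322.42006758],
       [  0.        , 591.51942054, 234.12287789],
       [  0.        ,   0.        ,   1.        ]]), 'position': array([ 1.29158496, -0.79044199,  1.16560854]), 'orientation': array([-2.18648097, -0.87410938,  0.38222324])}
{'K': array([[568.7982839 ,   0.        , 328.83255423],
       [  0.        , 568.7982839 , 237.89074249],
       [  0.        ,   0.        ,   1.        ]]), 'position': array([0.27129244, 0.02406308, 1.25045888]), 'orientation': array([-2.15215668,  2.09787879, -0.17812703])}
{'t': 0.1, 'q': array([-1.31842280e+00,  1.31066049e-01,  1.48917984e+00,  1.74260013e-06,
        1.52298819e+00, -8.53906433e-02]), 'dq': array([ 5.91344434e-04, -6.90582982e-04, -3.12197126e-03,  2.51968157e-03,
       -5.90298802e-04,  9.21465468e-05]), 'joint_torque': array([ 9.71280097e-04, -5.61340928e+01, -4.93096483e+01,  7.69549864e-02,
        2.91823118e-02, -2.83700359e-05]), 'tool_pos': array([ 0.19873341, -0.56562156,  0.23669882]), 'orientation': array([-0.34767517,  2.03994884, -2.03656643]), 'force': array([ 0.18968723,  0.68000734, -1.38732191]), 'wrist_torque': array([0.07862548, 0.01990963, 0.02928677]), 'opening': 0.09339735624117364}
```

View pics/scene0.png

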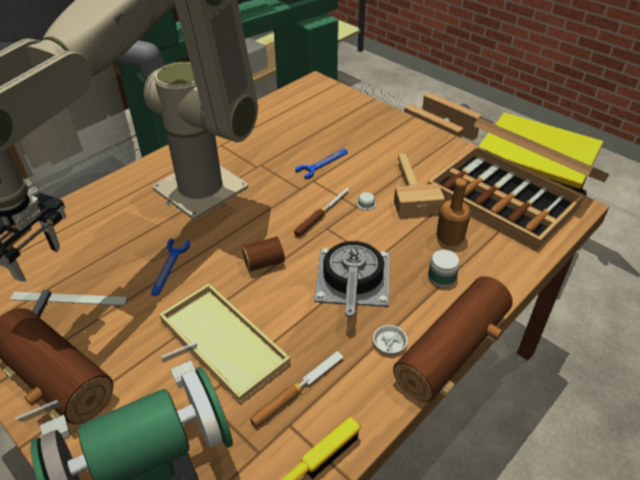

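View pics/top0.png

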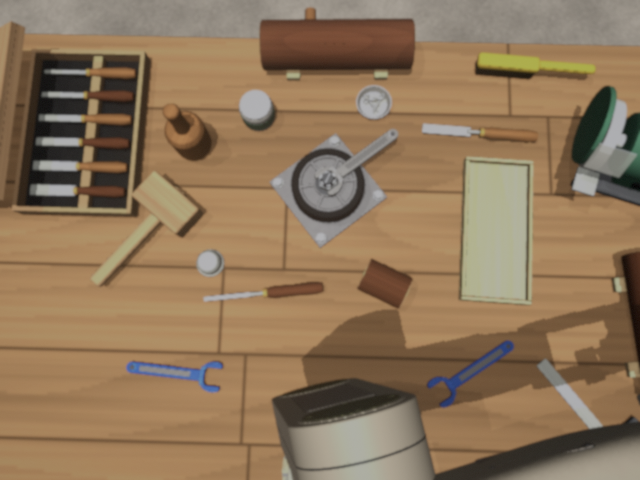

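```bash
cat > h.py <<'E'
import numpy as np, cv2
from scipy.spatial.transform import Rotation as R
from plant import robot, imaging, models
def cam(n):
    m=imaging.camera_model(n); return m["K"],np.array(m["position"]),R.from_rotvec(m["orientation"]).as_matrix()
def back(n,px,z):
    K,p,M=cam(n); px=np.atleast_2d(px).astype(float)
    d=(M@np.linalg.inv(K)@np.c_[px,np.ones(len(px))].T).T
    return p+d*((z-p[2])/d[:,2])[:,None]
def proj(n,P):
    K,p,M=cam(n); c=(M.T@(np.atleast_2d(P)-p).T).T
    u=(K@c.T).T; return u[:,:2]/u[:,2:]
E
python3 - <<'E'
from h import *
im=imaging.read_camera("top"); s=imaging.read_camera("scene")
cv2.imwrite("pics/top_z.png",cv2.resize(im[120:240,260:420],None,fx=5,fy=5,interpolation=cv2.INTER_CUBIC))
cv2.imwrite("pics/scene_z.png",cv2.resize(s[220:340,290:430],None,fx=5,fy=5,interpolation=cv2.INTER_CUBIC))
for t in ("wheel","nut","spanner","tray"):
    for c in ("top","scene"):
        for o in models.outline_of(c,t):
            ys,xs=np.nonzero(o["pixels"]); print(t,c,round(o["confidence"],2),np.round(o["pixel"]),xs.min(),xs.max(),ys.min(),ys.max(),len(xs))
            if t=="spanner" : np.save(f"sp_{c}_{int(o['pixel'][0])}.npy",o["pixels"])
            if t=="tray" : np.save(f"tray_{c}.npy",o["pixels"])
            if t=="wheel" : np.save(f"wheel_{c}.npy",o["pixels"])
E
```

```text
wheel top 0.56 [326. 190.] 270 386 133 246 6431
wheel scene 0.87 [359. 278.] 316 388 241 306 3464
wheel scene 0.45 [224. 342.] 161 290 284 402 7549
nut top 0.7 [324. 180.] 318 334 175 189 107
nut scene 0.57 [352. 260.] 347 360 253 262 92
spanner top 0.98 [360. 156.] 314 397 129 196 1116
spanner top 0.77 [469. 372.] 426 513 340 407 1236
spanner top 0.72 [178. 371.] 126 222 360 391 1200
spanner top 0.42 [281. 295.] 203 322 281 300 1012
spanner scene 0.75 [353. 280.] 341 365 253 317 700
spanner scene 0.58 [166. 265.] 151 189 240 296 620
spanner scene 0.56 [318. 165.] 295 347 149 179 374
tray top 0.73 [494. 229.] 458 532 155 304 10443
tray top 0.61 [323. 193.] 269 385 134 246 6214
tray scene 0.76 [225. 342.] 160 289 285 403 7564
```

View pics/top_z.png

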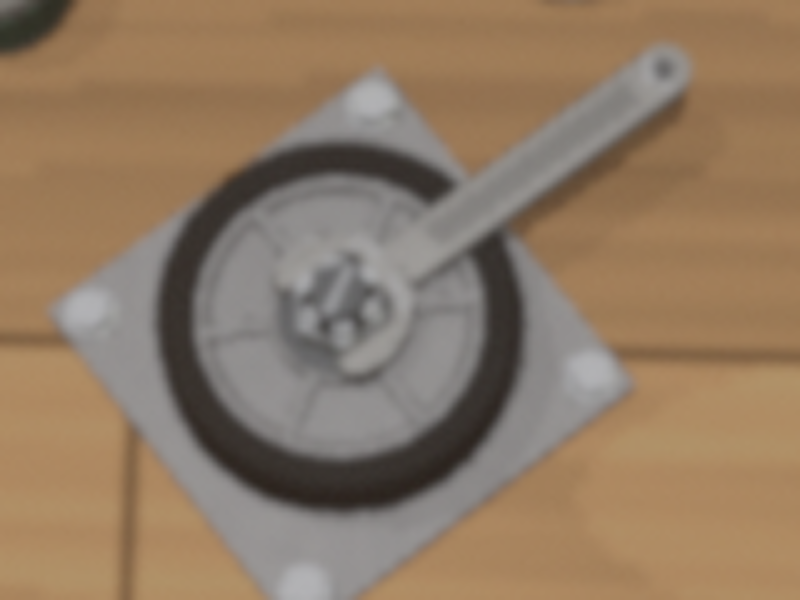

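View pics/scene_z.png

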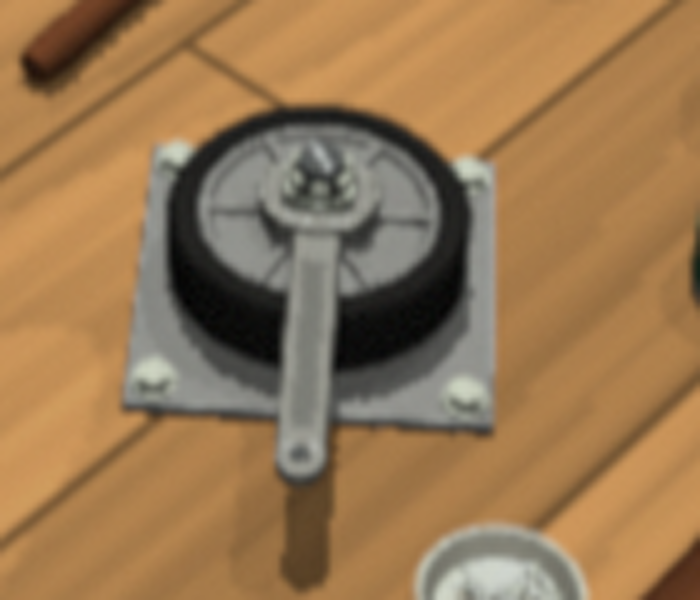

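Run:
```python
from h import *
b=np.array([[371,100],[88,308],[594,368],[304,582]])/5+[260,120]
B=back("top",b,.017);C=B.mean(0);print(B.round(4),C.round(4))
print("tyre c",back("top",[341/5+260,326/5+120],.05).round(4))
print("scene bolts",back("scene",np.array([[178,150],[473,165],[153,374],[465,390]])/5+[290,220],.017).mean(0).round(4))
hole=back("top",[664/5+260,68/5+120],.074);print("hole",hole.round(4), back("scene",[302/5+290,455/5+220],.074).round(4))
# tray
for c in("top","scene"):
    m=np.load(f"tray_{c}.npy").astype(np.uint8)
    cn=max(cv2.findContours(m,0,2)[0],key=cv2.contourArea)
    if c=="top":
        r=cv2.minAreaRect(cn);print(r);bx=cv2.boxPoints(r);P=back("top",bx,.03);print(P.round(4),P.mean(0))
# rectified
for c in("top","scene"):
    im=imaging.read_camera(c)
    for z in (.099,.091):
        N=600;s=.06/N
        src=np.array([[C[0]+dx,C[1]+dy,z] for dx,dy in((.03,.03),(.03,-.03),(-.03,-.03),(-.03,.03))])
        H=cv2.getPerspectiveTransform(np.float32(proj(c,src)),np.float32([[0,0],[N,0],[N,N],[0,N]]))
        o=cv2.warpPerspective(im,H,(N,N),flags=cv2.INTER_CUBIC)
        for k in range(0,N,100): cv2.line(o,(k,0),(k,8),(0,0,255));cv2.line(o,(0,k),(8,k),(0,0,255))
        cv2.circle(o,(300,300),4,(0,0,255),1)
        cv2.imwrite(f"pics/r_{c}_{int(z*1000)}.png",o)
```

```text
[[ 0.7169  0.0318  0.017 ]
 [ 0.6161  0.1563  0.017 ]
 [ 0.5939 -0.0708  0.017 ]
 [ 0.4936  0.0558  0.017 ]] [0.6051 0.0433 0.017 ]
tyre c [[0.6014 0.0421 0.05  ]]
scene bolts [0.6067 0.0432 0.017 ]
hole [[ 0.7139 -0.0954  0.074 ]] [[ 0.7169 -0.0953  0.074 ]]
((327.16357421875, 188.91262817382812), (83.8352279663086, 84.26202392578125), 52.43141174316406)
[[ 0.6125  0.1758  0.03  ]
 [ 0.7359  0.0305  0.03  ]
 [ 0.5844 -0.086   0.03  ]
 [ 0.466   0.058   0.03  ]] [0.59967502 0.04455233 0.03      ]
```

View pics/r_top_99.png

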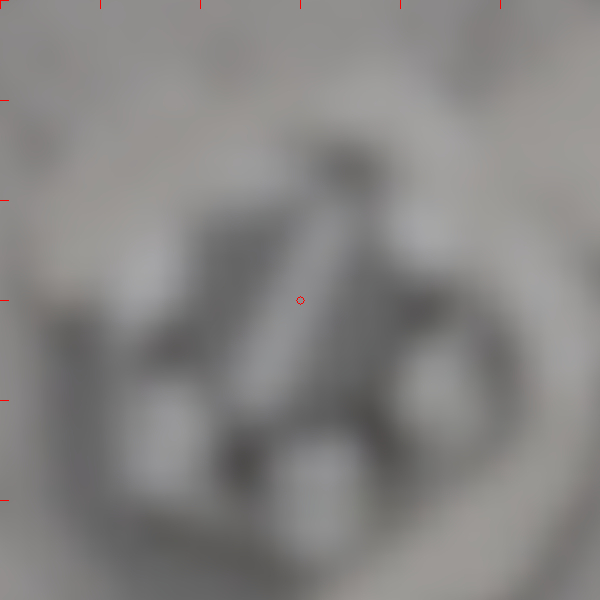

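View pics/r_scene_91.png

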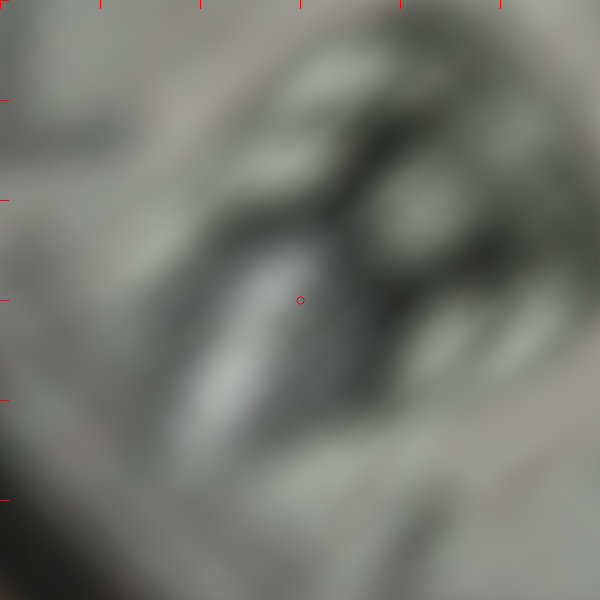

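View pics/r_top_91.png

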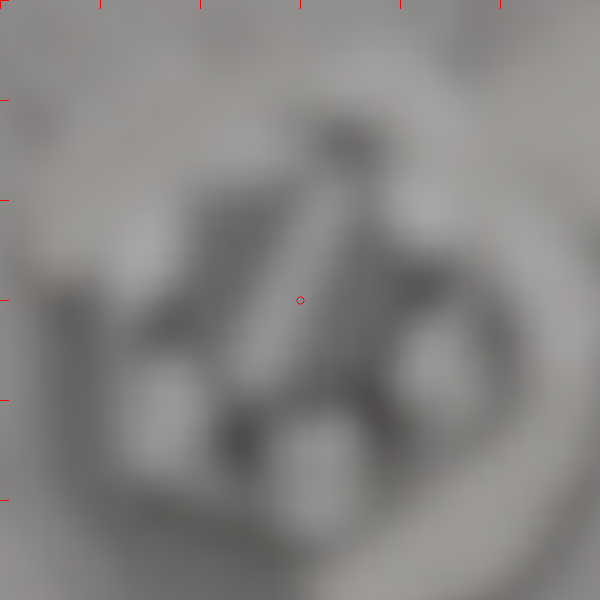

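Run:
```python
from h import *
st=robot.read_state();M=R.from_rotvec(st["orientation"]).as_matrix();print(M.round(3))
print("zdir yaw",np.degrees(np.arctan2(M[1,2],M[0,2])), "t",st["t"])
im=imaging.read_camera("top")
o=models.outline_of("top","tray")[0];m=o["pixels"].astype(np.uint8)
cn=max(cv2.findContours(m,0,2)[0],key=cv2.contourArea)
bx=cv2.boxPoints(cv2.minAreaRect(cn));print(bx)
P=back("top",bx,.015);print(P.round(4),P.mean(0).round(4))
s=imaging.read_camera("scene")
cv2.imwrite("pics/tray_z.png",cv2.resize(im[145:315,440:560],None,fx=4.5/1.3,fy=4.5/1.3,interpolation=cv2.INTER_CUBIC))
C=np.array([.6055,.0433])
for c in("top","scene"):
    for x,z in((0.186,.074),(0,.099)):
        pass
```

```text
[[-0.943  0.     0.331]
 [-0.331 -0.    -0.943]
 [-0.    -1.     0.   ]]
zdir yaw -70.64578368649498 t 0.7
[[231.80002   98.6     ]
 [262.2       83.4     ]
 [280.6      120.200005]
 [250.20001  135.4     ]]
[[0.8122 0.2707 0.015 ]
 [0.8512 0.2022 0.015 ]
 [0.7622 0.1558 0.015 ]
 [0.724  0.2236 0.015 ]] [0.7874 0.2131 0.015 ]
```

View pics/tray_z.png

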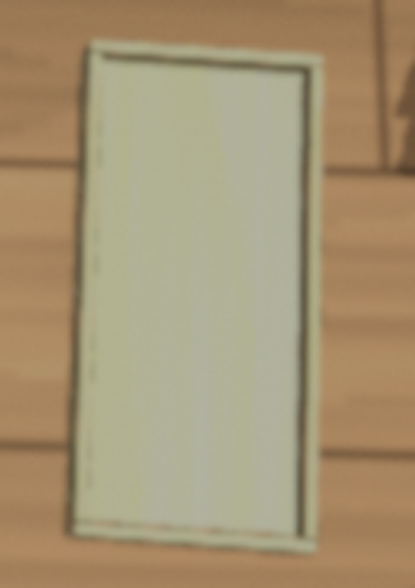

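Run:
```python
from h import *
b=np.array([[92,40],[324,55],[316,552],[72,535]])/3.4615+[440,145]
P=back("top",b,.03);print(b,P.round(4),P.mean(0).round(4),np.linalg.norm(np.diff(P,axis=0),axis=1))
e=(P[0]-P[3]+P[1]-P[2]);print("tray yaw",np.degrees(np.arctan2(e[1],e[0])))
C=np.array([.6055,.0433]);a=np.radians(-51.2)
T=C+.098*np.array([np.cos(a),np.sin(a)]);print("grasp",T)
st=robot.read_state();M=R.from_rotvec(st["orientation"]).as_matrix()
print("tool shift for grasp above z .15",(M.T@(np.r_[T,.15]-st["tool_pos"])).round(4))
```

```text
[[466.57807309 156.55568395]
 [533.60104001 160.88906543]
 [531.28990322 304.46843854]
 [460.80023111 299.55727286]] [[ 0.6805 -0.2647  0.03  ]
 [ 0.674  -0.4136  0.03  ]
 [ 0.3552 -0.397   0.03  ]
 [ 0.3618 -0.2472  0.03  ]] [ 0.5178 -0.3306  0.03  ] [0.14899964 0.31922843 0.14985469]
tray yaw -3.063208135022073
grasp [ 0.66690717 -0.03307512]
tool shift for grasp above z .15 [-0.6182  0.0877 -0.3478]
```

```bash
cat > plan.py <<'E'
from h import *
def yaw(M): return np.degrees(np.arctan2(M[1,2],M[0,2]))
def rows(targets,g,st=None,level=True):
    """targets: list of (x,y,z,yaw). prints rows from measured pose; keeps tool vertical"""
    st=st or robot.read_state()
    p=np.array(st["tool_pos"]);M=R.from_rotvec(st["orientation"]).as_matrix()
    out=[]
    for x,y,z,w in targets:
        wr=np.radians(w); zz=np.array([np.cos(wr),np.sin(wr),0]); yy=np.array([0,0,-1.]); G=np.c_[np.cross(yy,zz),yy,zz]
        d=M.T@(np.array([x,y,z])-p); r=np.degrees(R.from_matrix(M.T@G).as_rotvec())
        d=np.round(d,4); r=np.round(r,1)
        out.append([*d,*r,g]); p=p+M@d; M=M@R.from_rotvec(np.radians(r)).as_matrix()
    for i,o in enumerate(out):
        print(", ".join(f"{v+0:g}" for v in o)+",", "*" if max(abs(np.array(o[:3])))>.05 or max(abs(np.array(o[3:6])))>8.59 else "")
        if i%5==4: print()
def line(a,b,n): return [tuple(np.array(a)+(np.array(b)-np.array(a))*k/n) for k in range(1,n+1)]
def cur():
    s=robot.read_state();return (*s["tool_pos"],yaw(R.from_rotvec(s["orientation"]).as_matrix()))
E
python3 - <<'E'
from plan import *
rows(line(cur(),(.667,-.033,.2,38.8),20),0.3)
E
```

```text
-0.0309, 0.0019, -0.0174, 0, -5.5, 0, 0.3, 
-0.0325, 0.0019, -0.0143, 0, -5.4, 0, 0.3, 
-0.0336, 0.0018, -0.0113, 0, -5.5, 0, 0.3, 
-0.0346, 0.0019, -0.0079, 0, -5.5, 0, 0.3, 
-0.0351, 0.0019, -0.0046, 0, -5.5, 0, 0.3, 

-0.0355, 0.0019, -0.0012, 0, -5.4, 0, 0.3, 
-0.0354, 0.0019, 0.0021, 0, -5.5, 0, 0.3, 
-0.0351, 0.0019, 0.0055, 0, -5.5, 0, 0.3, 
-0.0343, 0.0018, 0.0088, 0, -5.5, 0, 0.3, 
-0.0334, 0.0019, 0.0121, 0, -5.4, 0, 0.3, 

-0.032, 0.0019, 0.0152, 0, -5.5, 0, 0.3, 
-0.0305, 0.0019, 0.0182, 0, -5.5, 0, 0.3, 
-0.0285, 0.0019, 0.021, 0, -5.4, 0, 0.3, 
-0.0265, 0.0019, 0.0236, 0, -5.5, 0, 0.3, 
-0.0241, 0.0018, 0.0261, 0, -5.5, 0, 0.3, 

-0.0214, 0.0019, 0.0282, 0, -5.5, 0, 0.3, 
-0.0187, 0.0019, 0.0302, 0, -5.4, 0, 0.3, 
-0.0158, 0.0019, 0.0318, 0, -5.5, 0, 0.3, 
-0.0126, 0.0019, 0.0331, 0, -5.5, 0, 0.3, 
-0.0094, 0.0019, 0.0342, 0, -5.4, 0, 0.3,
```

carry_out(motion=[-0.031,0.002,-0.017,0,-5.5,0,0.3,-0.033,0.002,-0.014,0,-5.5,0,0.3,-0.034,0.002,-0.011,0,-5.5,0,0.3,-0.035,0.002,-0.008,0,-5.5,0,0.3,-0.035,0.002,-0.005,0,-5.5,0,0.3], squeeze=50)

```text
t: 1.35
tool_pos: [0.3167, -0.4315, 0.2273]
orientation: [-0.761, 1.731, -1.735]
force: [-0.3, -1.0, 0.4]
opening: 0.0616
```

carry_out(motion=[-0.036,0.002,-0.001,0,-5.5,0,0.3,-0.035,0.002,0.002,0,-5.5,0,0.3,-0.035,0.002,0.006,0,-5.5,0,0.3,-0.034,0.002,0.009,0,-5.5,0,0.3,-0.033,0.002,0.012,0,-5.5,0,0.3])

```text
t: 1.85
tool_pos: [0.4355, -0.2909, 0.2175]
orientation: [-1.085, 1.384, -1.391]
force: [0.4, -0.8, 0.0]
opening: 0.0604
```

carry_out(motion=[-0.032,0.002,0.015,0,-5.5,0,0.3,-0.031,0.002,0.018,0,-5.5,0,0.3,-0.029,0.002,0.021,0,-5.5,0,0.3,-0.027,0.002,0.024,0,-5.5,0,0.3,-0.024,0.002,0.026,0,-5.5,0,0.3])

```text
t: 2.35
tool_pos: [0.5511, -0.145, 0.2078]
orientation: [-1.321, 1.014, -1.024]
force: [-0.3, -1.3, 0.9]
opening: 0.0604
```

Run:
```python
from plan import *
print(cur(),robot.read_state()["opening"],robot.read_state()["t"])
rows(line(cur(),(.667,-.033,.13,38.8),10),0.3)
```

```text
(np.float64(0.5510666868490394), np.float64(-0.14496393373980196), np.float64(0.20780550410505289), np.float64(14.681226916511351)) 0.06039638563203579 2.35
-0.0079, 0.0078, 0.014, -0.1, -2.4, 0.3, 0.3, 
-0.0073, 0.0077, 0.0144, 0, -2.4, 0.1, 0.3, 
-0.0067, 0.0078, 0.0147, 0, -2.4, 0, 0.3, 
-0.0061, 0.0078, 0.0149, 0, -2.4, 0, 0.3, 
-0.0054, 0.0078, 0.0152, 0, -2.5, 0, 0.3, 

-0.0048, 0.0078, 0.0154, 0, -2.4, 0, 0.3, 
-0.0041, 0.0078, 0.0155, 0, -2.4, 0, 0.3, 
-0.0035, 0.0078, 0.0158, 0, -2.4, 0, 0.3, 
-0.0028, 0.0078, 0.0158, 0, -2.4, 0, 0.3, 
-0.0021, 0.0078, 0.016, 0, -2.4, 0, 0.3,
```

carry_out(motion=[-0.008,0.008,0.015,0,-2.6,0.3,0.3,-0.008,0.008,0.015,0,-2.6,0,0.3,-0.007,0.008,0.015,0,-2.6,0,0.3,-0.006,0.008,0.015,0,-2.6,0,0.3,-0.006,0.008,0.016,0,-2.6,0,0.3])

```text
t: 2.85
tool_pos: [0.6151, -0.0796, 0.1682]
orientation: [-1.402, 0.829, -0.838]
force: [0.5, 0.4, 0.1]
opening: 0.0604
```

carry_out(motion=[-0.005,0.008,0.016,0,-2.5,0,0.3,-0.004,0.008,0.016,0,-2.5,0,0.3,-0.004,0.008,0.016,0,-2.5,0,0.3,-0.003,0.008,0.016,0,-2.5,0,0.3,0,0,0,0,0,0,0.3])

```text
t: 3.35
tool_pos: [0.6626, -0.0277, 0.1333]
orientation: [-1.456, 0.689, -0.694]
force: [-0.1, 0.7, -0.2]
opening: 0.0604
```

Run:
```python
from plan import *
print(cur(),robot.read_state()["opening"],robot.read_state()["t"])
for c in("top","scene"):
    im=imaging.read_camera(c)
    u,v=proj(c,[.65,-.01,.08])[0].astype(int)
    cv2.imwrite(f"pics/a_{c}.png",cv2.resize(im[max(v-75,0):v+75,u-80:u+80],None,fx=4,fy=4,interpolation=cv2.INTER_CUBIC))
rows(line(cur(),(.667,-.033,.078,38.8),5),0.3)
```

```text
(np.float64(0.6626361707279793), np.float64(-0.0276904713508043), np.float64(0.13331951461136937), np.float64(39.227238359492965)) 0.06035252021256034 3.35
0.0011, 0.0113, 0.0002, -0.2, 0.1, 0.2, 0.3, 
0.0012, 0.0114, 0.0003, 0, 0, 0, 0.3, 
0.0012, 0.0113, 0.0002, 0, 0.1, 0, 0.3, 
0.0011, 0.0113, 0.0003, 0, 0, 0, 0.3, 
0.0012, 0.0113, 0.0002, 0, 0.1, 0, 0.3,
```

View pics/a_top.png

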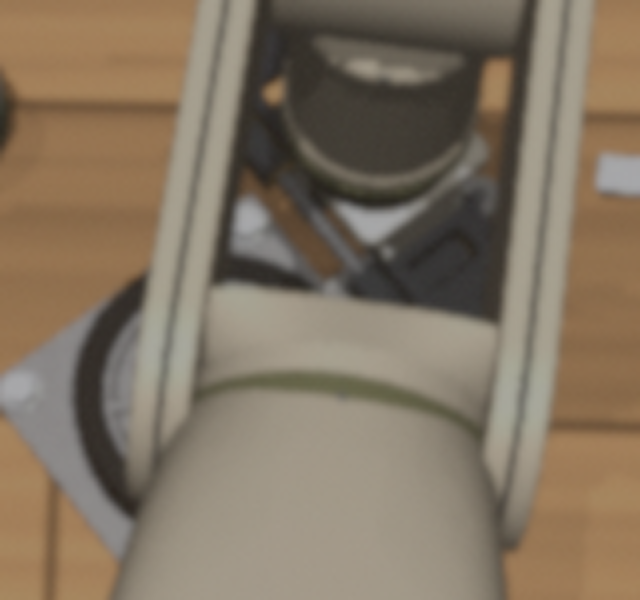

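View pics/a_scene.png

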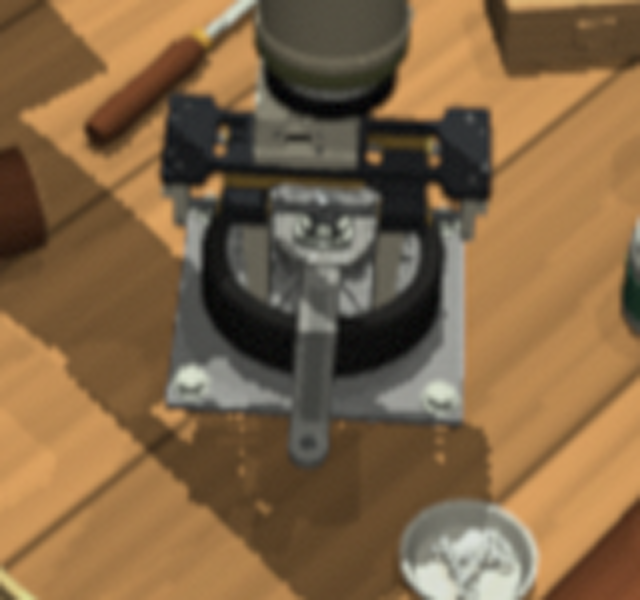

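The spanner handle lies between the open fingers (scene crop: fingers about x=258 and 385, handle about x=318). Descend.

carry_out(motion=[0.001,0.012,0,0,0,0.2,0.3,0.001,0.012,0,0,0,0,0.3,0.001,0.012,0,0,0.1,0,0.3,0.001,0.011,0,0,0.1,0,0.3,0.002,0.011,0,0,0,0,0.3])

```text
t: 3.95
tool_pos: [0.6669, -0.037, 0.0752]
orientation: [-1.451, 0.696, -0.705]
force: [-0.8, 0.6, 0.2]
opening: 0.0607
```

Run:
```python
from plan import *
print(cur())
im=imaging.read_camera("scene")
u,v=proj("scene",[.65,-.01,.08])[0].astype(int)
cv2.imwrite(f"pics/b.png",cv2.resize(im[max(v-60,0):v+60,u-65:u+65],None,fx=5,fy=5,interpolation=cv2.INTER_CUBIC))
rows([(.667,-.033,.078,38.8)]*2,0.3)
```

```text
(np.float64(0.6668731236874542), np.float64(-0.03701488757834055), np.float64(0.07518426652827652), np.float64(38.554704293871154))
-0.0023, -0.0055, 0.0037, -0.2, -0.2, 0, 0.3, 
0, 0, 0, 0, 0, 0, 0.3,
```

View pics/b.png

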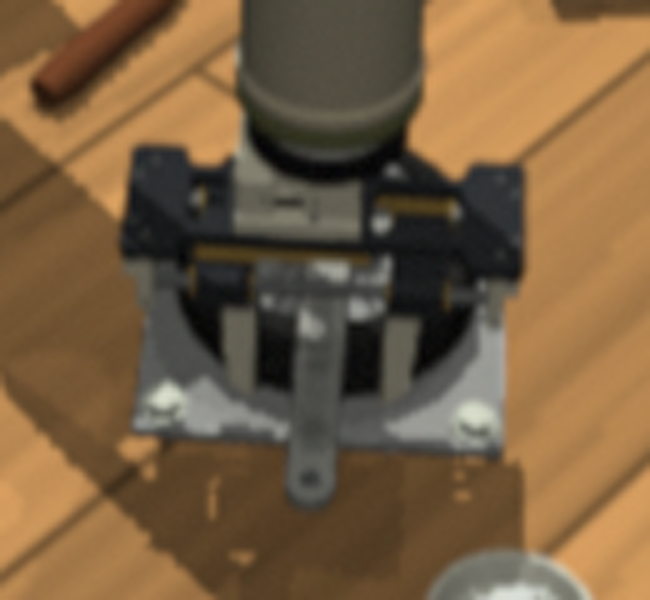

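carry_out(motion=[-0.002,-0.005,0.003,0,-0.2,0,0.3,0,0,0,0,0,0,0,0,0,0,0,0,0,-0.3,0,0,0,0,0,0,-0.6,0,0,0,0,0,0,-1], squeeze=20)

```text
t: 4.5
tool_pos: [0.667, -0.0334, 0.0781]
orientation: [-1.453, 0.696, -0.7]
force: [0.0, -0.6, 0.0]
opening: 0.0329
```

carry_out(motion=[0,0,0,0,0,0,-1,0,0,0,0,0,0,-1,0,0,0,0,0,0,-1,0,0,0,0,0,0,-1,0,0,0,0,0,0,-1], squeeze=40)

```text
t: 5.0
tool_pos: [0.6672, -0.0335, 0.0785]
orientation: [-1.453, 0.695, -0.7]
force: [-0.5, 0.2, -1.0]
opening: 0.023
```

Run:
```python
from plan import *
s=robot.read_state();print(cur(),s["opening"],s["force"],s["wrist_torque"])
C=np.array([.6055,.0433]);d=np.array(cur()[:2])-C;print(np.hypot(*d),np.degrees(np.arctan2(d[1],d[0])))
im=imaging.read_camera("scene")
u,v=proj("scene",[.65,-.01,.08])[0].astype(int)
cv2.imwrite(f"pics/c.png",cv2.resize(im[max(v-60,0):v+60,u-65:u+65],None,fx=5,fy=5,interpolation=cv2.INTER_CUBIC))
```

```text
(np.float64(0.6672058305128512), np.float64(-0.033507133900580376), np.float64(0.0784993265761815), np.float64(38.76873647484548)) 0.023043589479975205 [-0.4592251   0.20015943 -1.01592922] [-0.05966347 -0.19958522  0.03409576]
0.09852383131660278 -51.22206747709698
```

View pics/c.png

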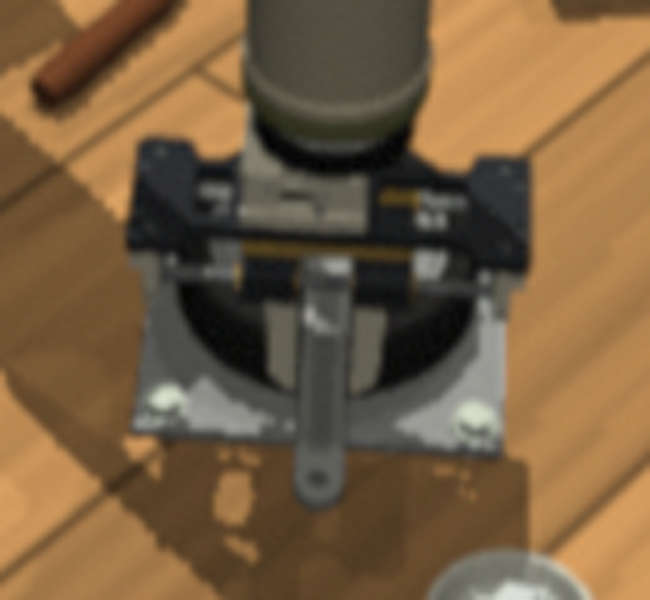

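```bash
cat >> plan.py <<'E'
C=np.array([.6055,.0433])
def polar():
    s=robot.read_state();c=cur();d=np.array(c[:2])-C
    print("r %.4f ang %.2f z %.4f yaw %.2f handle %.2f"%(np.hypot(*d),np.degrees(np.arctan2(d[1],d[0])),c[2],c[3],c[3]-90),s["force"].round(1),s["wrist_torque"].round(2),s["opening"],s["t"])
def arc(a0,a1,n,r=.0985,z=.0785,g=-1):
    rows([(C[0]+r*np.cos(np.radians(a)),C[1]+r*np.sin(np.radians(a)),z,a+90) for a in np.linspace(a0,a1,n+1)[1:]],g)
E
python3 - <<'E'
from plan import *
polar(); arc(-51.2,-70.2,5)
E
```

```text
r 0.0985 ang -51.24 z 0.0785 yaw 38.77 handle -51.23 [ 0.6 -0.8 -0.3] [-0.01 -0.17 -0.04] 0.023375580569039225 5.05
-0.0002, 0, -0.0065, -0.2, 3.8, 0.1, -1, 
-0.0003, 0, -0.0065, 0, 3.8, 0, -1, 
-0.0002, 0, -0.0065, 0, 3.8, 0, -1, 
-0.0002, 0, -0.0065, 0, 3.8, 0, -1, 
-0.0002, 0, -0.0066, 0, 3.8, 0, -1,
```

carry_out(motion=[0,0,-0.0065,0,3.8,0,-1,0,0,-0.0065,0,3.8,0,-1,-0.0005,0,-0.0065,0,3.8,0,-1,0,0,-0.0065,0,3.8,0,-1,0,0,-0.0065,0,3.8,0,-1])

```text
t: 5.55
tool_pos: [0.6395, -0.05, 0.0785]
orientation: [-1.346, 0.954, -0.961]
force: [0.5, 0.2, -0.4]
opening: 0.0234
```

Run:
```python
from plan import *
polar(); arc(-70,-89,5)
im=imaging.read_camera("scene")
u,v=proj("scene",[.65,-.01,.08])[0].astype(int)
cv2.imwrite(f"pics/d.png",cv2.resize(im[max(v-60,0):v+60,u-65:u+65],None,fx=5,fy=5,interpolation=cv2.INTER_CUBIC))
```

```text
r 0.0993 ang -69.96 z 0.0785 yaw 19.28 handle -70.72 [ 0.5  0.2 -0.4] [ 0.07 -0.08  0.46] 0.023362249515494045 5.55
-0.0009, 0, -0.0066, -0.3, 3.1, 0.1, -1, 
-0.0002, 0, -0.0065, 0, 3.8, 0, -1, 
-0.0002, 0, -0.0066, 0, 3.8, 0, -1, 
-0.0003, 0, -0.0065, 0, 3.8, 0, -1, 
-0.0002, 0, -0.0065, 0, 3.8, 0, -1,
```

View pics/d.png

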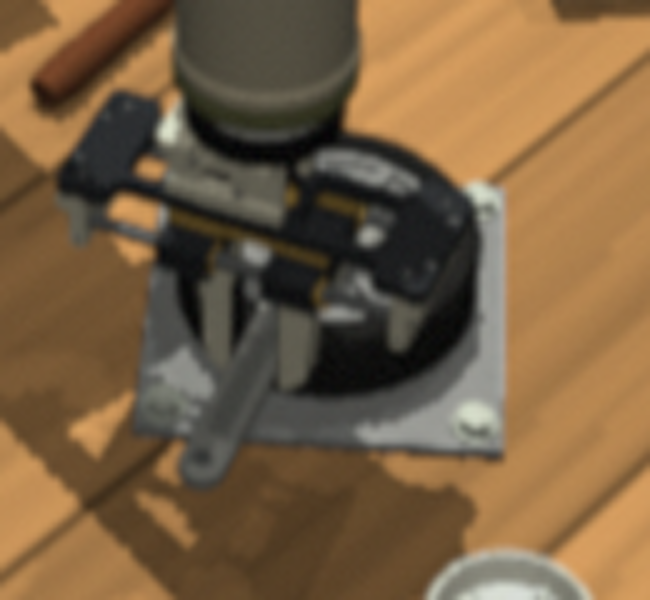

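carry_out(motion=[-0.001,0,-0.0065,0,3.2,0,-1,0,0,-0.0065,0,3.8,0,-1,-0.0005,0,-0.0065,0,3.8,0,-1,0,0,-0.0065,0,3.8,0,-1,-0.0005,0,-0.0065,0,3.8,0,-1])

```text
t: 6.1
tool_pos: [0.6075, -0.0563, 0.0785]
orientation: [-1.208, 1.196, -1.209]
force: [0.7, -2.5, -0.5]
opening: 0.0235
```

Run:
```python
from plan import *
polar(); arc(-89,-108,5)
```

```text
r 0.0997 ang -88.86 z 0.0785 yaw 0.45 handle -89.55 [ 0.7 -2.5 -0.5] [-0.48 -0.12  0.41] 0.023455449460908284 6.1
-0.0013, -0.0001, -0.0068, -0.5, 3.2, 0.1, -1, 
-0.0002, 0, -0.0065, 0, 3.8, 0, -1, 
-0.0003, 0, -0.0065, 0, 3.8, 0, -1, 
-0.0002, 0, -0.0066, 0, 3.8, 0, -1, 
-0.0002, 0, -0.0065, 0, 3.8, 0, -1,
```

carry_out(motion=[-0.001,0,-0.007,-0.3,3.2,0,-1,0,0,-0.0065,0,3.8,0,-1,-0.0005,0,-0.0065,0,3.8,0,-1,0,0,-0.0065,0,3.8,0,-1,-0.0005,0,-0.0065,0,3.8,0,-1])

```text
t: 6.6
tool_pos: [0.5756, -0.0523, 0.0785]
orientation: [-1.039, 1.433, -1.446]
force: [0.2, -1.8, -1.9]
opening: 0.0235
```

Run:
```python
from plan import *
polar()
for c in("top","scene"):
    im=imaging.read_camera(c)
    u,v=proj(c,[.6055,.0,.09])[0].astype(int)
    cv2.imwrite(f"pics/e_{c}.png",cv2.resize(im[max(v-60,0):v+60,u-65:u+65],None,fx=5,fy=5,interpolation=cv2.INTER_CUBIC))
polar()
```

```text
r 0.1002 ang -107.39 z 0.0785 yaw -18.26 handle -108.26 [ 0.2 -1.8 -1.9] [-0.54 -0.04  0.33] 0.023483274287745028 6.6
r 0.1001 ang -107.70 z 0.0785 yaw -18.18 handle -108.18 [-2.2 -2.4 -2.4] [-0.43  0.36  0.2 ] 0.023486414148716408 6.7
```

View pics/e_top.png

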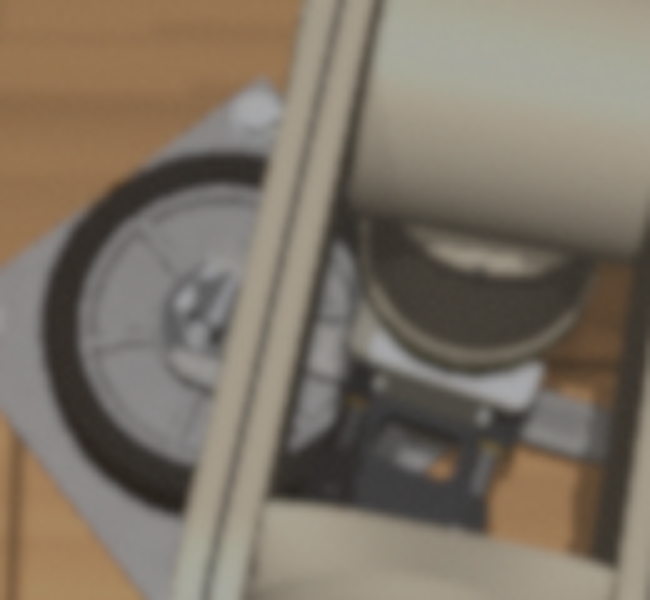

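View pics/e_scene.png

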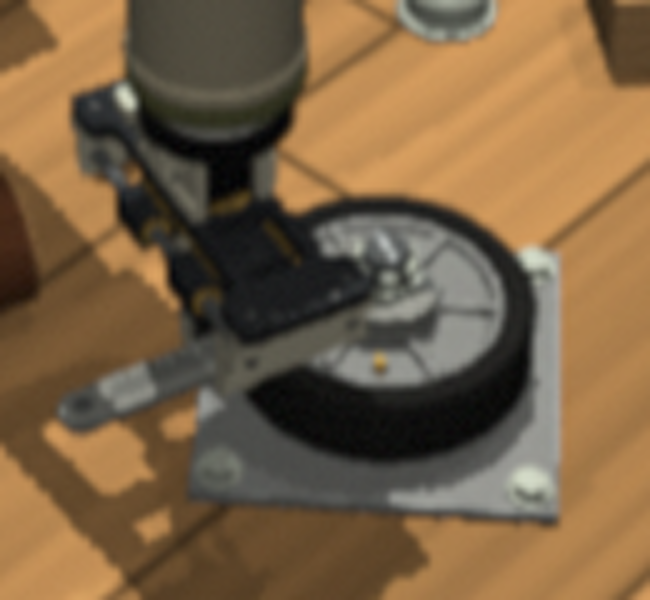

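```bash
cat > slots.py <<'E'
from plan import *
from scipy.ndimage import map_coordinates, gaussian_filter
def samp(g,c,P):
    uv=proj(c,P); return map_coordinates(g,[uv[:,1],uv[:,0]],order=3)
def analyse(im,c,C):
    g=cv2.cvtColor(im,cv2.COLOR_BGR2GRAY).astype(float)
    best=[]
    t=np.linspace(-.009,.009,19)
    for a in np.arange(0,180,1.0):
        ar=np.radians(-a);u=np.array([np.cos(ar),np.sin(ar)]);n=np.array([-u[1],u[0]])
        for o in np.arange(-.003,.0031,.0005):
            f=lambda w:samp(g,c,np.c_[C+np.outer(t,u)+(o+w)*n,np.full(19,.099)]).mean()
            best.append((f(0)-.5*(f(.005)+f(-.005)),a,o))
    best.sort(reverse=True);print(c,"line cw deg",[(round(b[1]),round(b[2]*1e3,1),round(b[0],1)) for b in best[:4]], "other", [ (b[1],round(b[0],1)) for b in best if abs(b[1]-best[0][1])>25][:1])
    th=np.radians(np.arange(0,360,3));res=[]
    for r in (.0135,.0145,.0155):
      for dx in np.arange(-.003,.0031,.0005):
        for dy in np.arange(-.003,.0031,.0005):
            v=samp(g,c,np.c_[C[0]+dx+r*np.cos(th),C[1]+dy-r*np.sin(th),np.full(len(th),.0905)])
            F=np.fft.fft(v-v.mean());k=F[6];E=(abs(F[1:5])**2).sum()**.5
            res.append((abs(k)-.5*E,(np.degrees(-np.angle(-k))/6)%60,r,dx,dy))
    res.sort(reverse=True)
    for b in res[:4]: print("  slot cw mod60 %.1f r %.4f d %.1f %.1f score %.0f"%(b[1],b[2],b[3]*1e3,b[4]*1e3,b[0]))
if __name__=="__main__":
    import sys
    for n in ("top","scene"): analyse(cv2.imread(f"pics/{n}0.png"),n,C)
E
python3 slots.py
```

```text
Traceback (most recent call last):
  File "slots.py", line 26, in <module>
    for n in ("top","scene"): analyse(cv2.imread(f"pics/{n}0.png"),n,C)
                              ~~~~~~~^^^^^^^^^^^^^^^^^^^^^^^^^^^^^^^^^^
  File "slots.py", line 13, in analyse
    best.append((f(0)-.5*(f(.005)+f(-.005)),a,o))
                          ~^^^^^^
  File "slots.py", line 12, in <lambda>
    f=lambda w:samp(g,c,np.c_[C+np.outer(t,u)+(o+w)*n,np.full(19,.099)]).mean()
               ~~~~^^^^^^^^^^^^^^^^^^^^^^^^^^^^^^^^^^^^^^^^^^^^^^^^^^^^^
  File "slots.py", line 4, in samp
    uv=proj(c,P); return map_coordinates(g,[uv[:,1],uv[:,0]],order=3)
  File "h.py", line 11, in proj
    K,p,M=cam(n); c=(M.T@(np.atleast_2d(P)-p).T).T
          ~~~^^^
  File "h.py", line 5, in cam
    m=imaging.camera_model(n); return m["K"],np.array(m["position"]),R.from_rotvec(m["orientation"]).as_matrix()
ValueError: time passes only in moves, steps and waits
```

```bash
sed -i 's/^def cam(n):/import functools\n@functools.lru_cache(None)\ndef cam(n):/' h.py; time python3 slots.py; python3 -c "
from plan import *
polar()"
```

```text
top line cw deg [(24, np.float64(0.0), np.float64(31.1)), (25, np.float64(0.0), np.float64(31.1)), (23, np.float64(0.0), np.float64(31.0)), (26, np.float64(0.0), np.float64(31.0))] other [(np.float64(179.0), np.float64(16.4))]
  slot cw mod60 21.2 r 0.0145 d -1.0 0.5 score 1066
  slot cw mod60 21.8 r 0.0145 d -1.0 0.0 score 1061
  slot cw mod60 21.2 r 0.0145 d -1.5 0.5 score 1059
  slot cw mod60 21.9 r 0.0145 d -1.5 0.0 score 1055
scene line cw deg [(27, np.float64(-0.5), np.float64(60.2)), (26, np.float64(-0.5), np.float64(60.2)), (28, np.float64(-0.5), np.float64(60.1)), (25, np.float64(-0.5), np.float64(60.0))] other [(np.float64(1.0), np.float64(29.2))]
  slot cw mod60 18.4 r 0.0135 d -1.0 -1.0 score 727
  slot cw mod60 18.2 r 0.0135 d -1.5 -0.5 score 722
  slot cw mod60 18.9 r 0.0135 d -1.0 -0.5 score 718
  slot cw mod60 17.8 r 0.0135 d -1.5 -1.0 score 707
r 0.1001 ang -107.70 z 0.0785 yaw -18.18 handle -108.18 [-2.2 -2.4 -2.4] [-0.43  0.36  0.2 ] 0.023486414148716408 6.7
real	2m9.626s
user	2m7.736s
sys	0m0.259s
```

Run:
```python
from plan import *
arc(-108.2,-117.7,5,r=.1)
```

```text
-0.0002, -0.0001, -0.0042, -0.4, 1.9, 0.2, -1, 
0, 0, -0.0033, 0, 1.9, 0, -1, 
-0.0001, 0, -0.0033, 0, 1.9, 0, -1, 
0, 0, -0.0033, 0, 1.9, 0, -1, 
-0.0001, 0, -0.0033, 0, 1.9, 0, -1,
```

carry_out(motion=[0,0,-0.004,-0.3,1.9,0.2,-1,0,0,-0.0033,0,1.9,0,-1,0,0,-0.0033,0,1.9,0,-1,0,0,-0.0033,0,1.9,0,-1,0,0,-0.0033,0,1.9,0,-1])

```text
t: 7.2
tool_pos: [0.5604, -0.0464, 0.0785]
orientation: [-0.938, 1.553, -1.556]
force: [-0.0, -2.6, -2.2]
opening: 0.0234
```

carry_out(motion=[0,0,0,0,0,0,-1,0,0,0,0,0,0,-1,0,0,0,0,0,0,-1,0,0,0,0,0,0,-1,0,0,0,0,0,0,-1])

```text
t: 7.7
tool_pos: [0.5602, -0.0462, 0.0785]
orientation: [-0.941, 1.552, -1.553]
force: [-1.4, -1.7, -0.0]
opening: 0.0237
```

Run:
```python
from plan import *
polar()
im=imaging.read_camera("scene");c="scene"
cv2.imwrite("pics/f_full.png",im)
u,v=proj(c,[.6055,.0433,.09])[0].astype(int)
cv2.imwrite(f"pics/f_scene.png",cv2.resize(im[max(v-30,0):v+30,u-40:u+40],None,fx=10,fy=10,interpolation=cv2.INTER_CUBIC))
polar()
```

```text
r 0.1003 ang -116.83 z 0.0785 yaw -27.48 handle -117.48 [-1.4 -1.7 -0. ] [-0.31  0.15  0.21] 0.0236969868055801 7.7
r 0.1004 ang -116.84 z 0.0785 yaw -27.48 handle -117.48 [-2.3 -1.8 -0.4] [-0.31  0.18  0.21] 0.023575401276594955 7.75
```

View pics/f_scene.png

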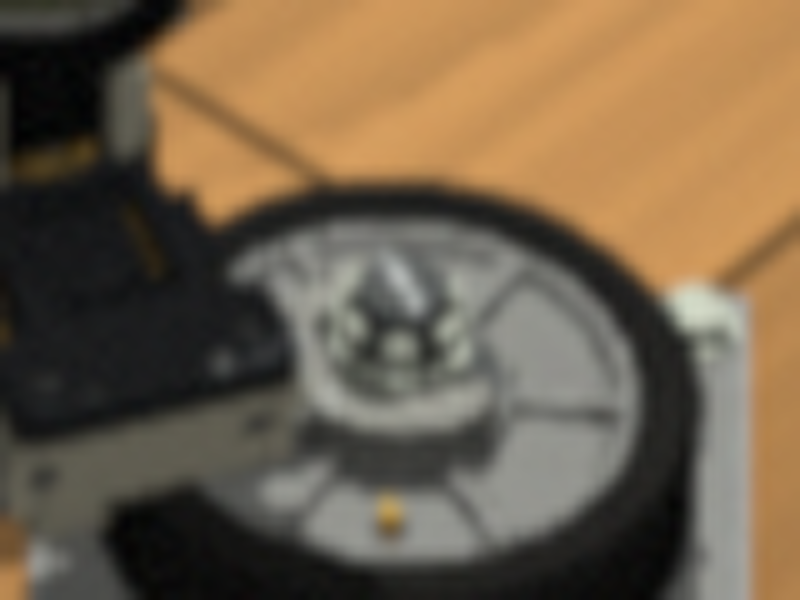

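```bash
timeout 500 python3 - <<'E'
from slots import *
import cv2
print("after"); analyse(cv2.imread("pics/f_full.png"),"scene",C)
E
```

```text
after
scene line cw deg [(27, np.float64(-0.5), np.float64(62.0)), (26, np.float64(-0.5), np.float64(62.0)), (28, np.float64(-0.5), np.float64(61.9)), (25, np.float64(-0.5), np.float64(61.8))] other [(np.float64(1.0), np.float64(29.8))]
  slot cw mod60 17.9 r 0.0135 d -1.5 -0.5 score 888
  slot cw mod60 18.6 r 0.0135 d -1.0 -0.5 score 886
  slot cw mod60 18.1 r 0.0135 d -1.0 -1.0 score 868
  slot cw mod60 18.4 r 0.0135 d -1.5 0.0 score 866
```

carry_out(motion=[0,0,0,0,0,0,0.3,0,0,0,0,0,0,0.3,0,0,0,0,0,0,0.3,0,-0.025,0,0,0,0,0.3,0,-0.04,0,0,0,0,0.3])

```text
t: 8.25
tool_pos: [0.5567, -0.045, 0.1388]
orientation: [-0.947, 1.561, -1.548]
force: [1.1, -0.8, 0.2]
opening: 0.0582
```

carry_out(motion=[0.02,-0.03,0,0,0,0,0.3,0.045,0,0,0,0,0,0.3,0.045,0,0,0,0,0,0.3,0.045,0,0,0,0,0,0.3,0.045,0,0,0,0,0,0.3])

```text
t: 8.75
tool_pos: [0.4696, -0.224, 0.1789]
orientation: [-0.94, 1.541, -1.548]
force: [-0.1, -0.2, -0.7]
opening: 0.0603
```

Run:
```python
from plan import *
polar()
im=imaging.read_camera("top");c="top"
cv2.imwrite("pics/g_full.png",im)
u,v=proj(c,[.6055,.0433,.09])[0].astype(int)
cv2.imwrite(f"pics/g.png",cv2.resize(im[max(v-50,0):v+70,u-40:u+120],None,fx=5,fy=5,interpolation=cv2.INTER_CUBIC))
```

```text
r 0.2999 ang -116.95 z 0.1789 yaw -26.94 handle -116.94 [-0.1 -0.2 -0.7] [-0.09 -0.08 -0.04] 0.06026892791573117 8.75
```

View pics/g.png

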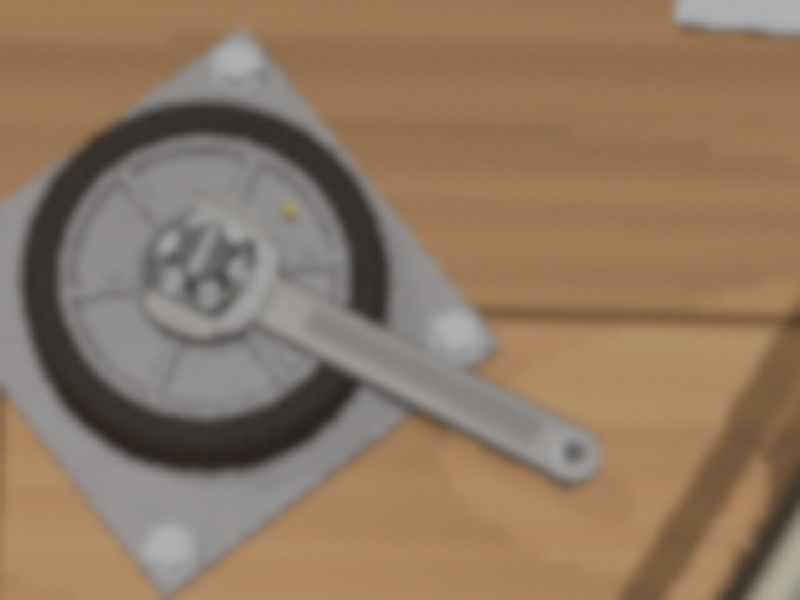

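```bash
(timeout 500 python3 - <<'E'
from slots import *
im=cv2.imread("pics/g_full.png")
u,v=proj("top",[.6055,.0433,.09])[0].astype(int)
h=back("top",[u-40+573/5,v-50+452/5],.074)[0,:2]-C;print("handle",np.degrees(np.arctan2(h[1],h[0])),np.hypot(*h))
N=600
src=np.array([[C[0]+dx,C[1]+dy,.091] for dx,dy in((.03,.03),(.03,-.03),(-.03,-.03),(-.03,.03))])
for n in("g_full","top0"):
    H=cv2.getPerspectiveTransform(np.float32(proj("top",src)),np.float32([[0,0],[N,0],[N,N],[0,N]]))
    o=cv2.warpPerspective(cv2.imread(f"pics/{n}.png"),H,(N,N),flags=cv2.INTER_CUBIC)
    cv2.imwrite(f"pics/r_{n}.png",cv2.convertScaleAbs(o,alpha=1.8,beta=-100))
analyse(im,"top",C)
E
)
```

```text
handle -116.58573120073001 0.17717278624911026
top line cw deg [(24, np.float64(0.0), np.float64(31.1)), (25, np.float64(0.0), np.float64(31.1)), (23, np.float64(0.0), np.float64(31.1)), (26, np.float64(0.0), np.float64(31.1))] other [(np.float64(179.0), np.float64(15.9))]
  slot cw mod60 20.9 r 0.0145 d -1.5 0.5 score 1039
  slot cw mod60 20.9 r 0.0145 d -1.0 0.5 score 1031
  slot cw mod60 20.2 r 0.0145 d -1.5 1.0 score 1027
  slot cw mod60 20.2 r 0.0145 d -1.0 1.0 score 1023
```

View pics/r_g_full.png

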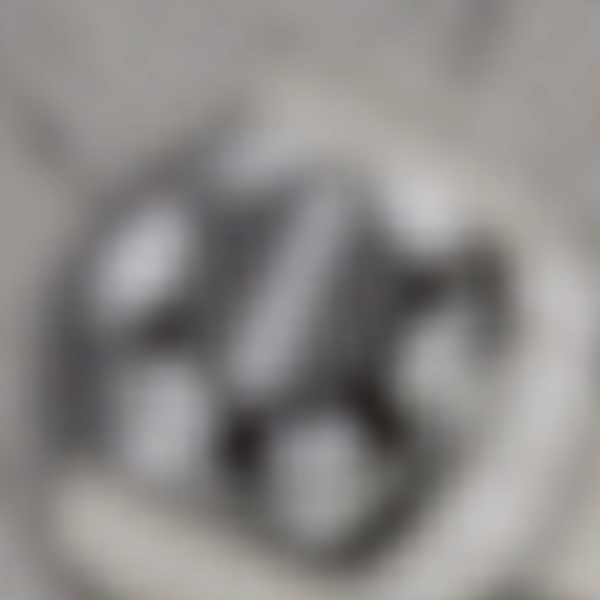

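Run:
```python
from plan import *
polar()
a=np.radians(-116.8);p=lambda r,z:(C[0]+r*np.cos(a),C[1]+r*np.sin(a),z,-27.3)
rows(line(cur(),p(.1,.13),5)+line(p(.1,.13),p(.1,.0785),5),.3)
```

```text
r 0.3064 ang -116.94 z 0.1789 yaw -27.13 handle -117.13 [-1.4 -5.4 -0. ] [-0.2   0.03 -0.02] 0.060116484135528024 8.8
-0.0413, 0.0098, -0.0002, -0.4, 0, -0.1, 0.3, 
-0.0413, 0.0098, -0.0001, 0, 0.1, 0, 0.3, 
-0.0412, 0.0097, -0.0001, 0, 0, 0, 0.3, 
-0.0413, 0.0098, -0.0002, 0, 0, 0, 0.3, 
-0.0413, 0.0097, -0.0002, 0, 0.1, 0, 0.3, 

0, 0.0103, 0, 0, 0, 0, 0.3, 
0, 0.0103, 0, 0, 0, 0, 0.3, 
0, 0.0103, 0, 0, 0, 0, 0.3, 
0, 0.0103, 0, 0, 0, 0, 0.3, 
0, 0.0103, 0, 0, 0, 0, 0.3,
```

carry_out(motion=[-0.041,0.01,0,-0.3,0,0,0.3,-0.041,0.01,0,0,0,0,0.3,-0.041,0.01,0,0,0,0,0.3,-0.041,0.01,0,0,0,0,0.3,-0.035,0.005,0,0,0,0,0.3])

```text
t: 9.3
tool_pos: [0.5612, -0.0569, 0.1357]
orientation: [-0.929, 1.552, -1.567]
force: [-0.1, -0.5, 0.4]
opening: 0.0605
```

Run:
```python
from plan import *
polar()
a=np.radians(-116.8);p=lambda r,z:(C[0]+r*np.cos(a),C[1]+r*np.sin(a),z,-27.3)
rows(line(cur(),p(.1,.0785),5),.3)
```

```text
r 0.1096 ang -113.87 z 0.1357 yaw -28.15 handle -118.15 [-0.1 -0.5  0.4] [-0.1  -0.04 -0.04] 0.06046757711084643 9.3
-0.0019, 0.0114, -0.0013, -0.6, -0.2, 0, 0.3, 
-0.0018, 0.0115, -0.0011, 0, -0.1, 0, 0.3, 
-0.0019, 0.0114, -0.0012, 0, -0.2, 0, 0.3, 
-0.0018, 0.0115, -0.0011, 0, -0.2, 0, 0.3, 
-0.0019, 0.0114, -0.0012, 0, -0.2, 0, 0.3,
```

carry_out(motion=[-0.001,0.01,-0.001,-0.5,0,0,0.3,0,0.012,-0.001,0,-0.2,0,0.3,-0.001,0.011,-0.001,0,-0.1,0,0.3,0,0.011,-0.001,0,-0.2,0,0.3,0,0.008,-0.001,0,0,0,0.3])

```text
t: 9.8
tool_pos: [0.5589, -0.0498, 0.0805]
orientation: [-0.941, 1.551, -1.552]
force: [1.0, -0.1, -0.1]
opening: 0.0603
```

Run:
```python
from plan import *
polar()
a=np.radians(-116.8);p=lambda r,z:(C[0]+r*np.cos(a),C[1]+r*np.sin(a),z,-27.3)
rows(line(cur(),p(.1,.0785),1),.3)
```

```text
r 0.1041 ang -116.59 z 0.0805 yaw -27.41 handle -117.41 [ 1.  -0.1 -0.1] [-0.05 -0.04 -0.  ] 0.06027191023136711 9.8
-0.0041, 0.002, -0.0004, -0.1, -0.1, -0.1, 0.3,
```

carry_out(motion=[-0.002,0,-0.0005,0,0,0,0.3,0,0,0,0,0,0,-0.2,0,0,0,0,0,0,-0.5,0,0,0,0,0,0,-1,0,0,0,0,0,0,-1], squeeze=20)

```text
t: 10.3
tool_pos: [0.5585, -0.0496, 0.0799]
orientation: [-0.94, 1.554, -1.554]
force: [-0.3, -0.4, -0.3]
opening: 0.0327
```

carry_out(motion=[0,0,0,0,0,0,-1,0,0,0,0,0,0,-1,0,0,0,0,0,0,-1,0,0,0,0,0,0,-1,0,0,0,0,0,0,-1], squeeze=55)

```text
t: 10.8
tool_pos: [0.5589, -0.0496, 0.0805]
orientation: [-0.94, 1.552, -1.554]
force: [0.1, -0.0, -1.2]
opening: 0.0233
```

Run:
```python
from plan import *
polar()
r=np.hypot(*(np.array(cur()[:2])-C))
h=cur()[3]-90
arc(h,-120.2,5,r=r,z=cur()[2])
```

```text
r 0.1039 ang -116.66 z 0.0805 yaw -27.54 handle -117.54 [ 0.1 -0.  -1.2] [-0.12 -0.02  0.19] 0.02334032944280436 10.8
0, 0, -0.0026, -0.1, 0.5, -0.1, -1, 
0, 0, -0.0009, 0, 0.6, 0, -1, 
0, 0, -0.001, 0, 0.5, 0, -1, 
0, 0, -0.001, 0, 0.5, 0, -1, 
0, 0, -0.0009, 0, 0.6, 0, -1,
```

carry_out(motion=[0,0,-0.0016,0,0.9,0,-1,0,0,-0.0016,0,0.9,0,-1,0,0,-0.0016,0,0.9,0,-1,0,0,0,0,0,0,-1,0,0,0,0,0,0,-1])

```text
t: 11.3
tool_pos: [0.5545, -0.0474, 0.0804]
orientation: [-0.906, 1.586, -1.591]
force: [1.5, -0.6, -1.1]
opening: 0.0237
```

Run:
```python
from plan import *
polar()
im=imaging.read_camera("scene");cv2.imwrite("pics/i.png",im)
polar()
```

```text
r 0.1040 ang -119.34 z 0.0804 yaw -30.47 handle -120.47 [ 1.5 -0.6 -1.1] [-0.16 -0.25  0.32] 0.023689000142477896 11.3
r 0.1040 ang -119.34 z 0.0804 yaw -30.47 handle -120.47 [ 0.4  0.3 -0.9] [-0.19 -0.12  0.33] 0.02354365897567933 11.35
```

carry_out(motion=[0,0,0.0018,0,-1,0,-1,0,0,0.0018,0,-1,0,-1,0,0,0.0015,0,-0.7,0,-1,0.005,0,0,0,0,0,-1,0.01,0,0,0,0,0,-1])

```text
t: 11.85
tool_pos: [0.552, -0.0623, 0.0804]
orientation: [-0.94, 1.552, -1.552]
force: [0.8, 2.1, -0.5]
opening: 0.0236
```

Run:
```python
from plan import *
polar()
```

```text
r 0.1184 ang -116.86 z 0.0804 yaw -27.46 handle -117.46 [ 0.8  2.1 -0.5] [ 0.25 -0.18  0.03] 0.023599968304308792 11.85
```

carry_out(motion=[0.012,0,0,0,0,0,-1,0.015,0,0,0,0,0,-1,0.015,0,0,0,0,0,-1,0.015,0,0,0,0,0,-1,0.01,0,0,0,0,0,-1])

```text
t: 12.35
tool_pos: [0.5175, -0.1279, 0.0798]
orientation: [-0.94, 1.553, -1.553]
force: [0.3, 0.7, -2.8]
opening: 0.023
```

Run:
```python
from plan import *
polar()
im=imaging.read_camera("scene");cv2.imwrite("pics/j.png",im)
```

```text
r 0.1925 ang -117.20 z 0.0798 yaw -27.53 handle -117.53 [ 0.3  0.7 -2.8] [ 0.18 -0.15  0.02] 0.023049990597101274 12.35
```

View pics/j.png

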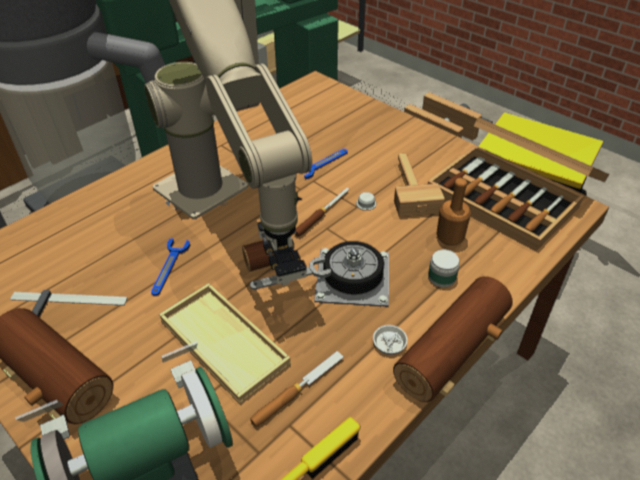

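carry_out(motion=[0,-0.015,0,0,0,0,-1,0,-0.02,0,0,0,0,-1,0,-0.02,0,0,0,0,-1,0,-0.02,0,0,0,0,-1,0,0,0,0,0,0,-1])

```text
t: 12.9
tool_pos: [0.5142, -0.1301, 0.1585]
orientation: [-0.943, 1.559, -1.555]
force: [0.4, 0.2, -3.6]
opening: 0.0233
```

Run:
```python
from plan import *
polar()
im=imaging.read_camera("scene");cv2.imwrite("pics/k.png",cv2.resize(im[180:340,180:400],None,fx=3.6,fy=3.6,interpolation=cv2.INTER_CUBIC))
rows(line(cur(),(.493,-.329,.15,-93),10),-1)
```

```text
r 0.1959 ang -117.77 z 0.1585 yaw -27.71 handle -117.71 [ 0.4  0.2 -3.6] [-0.23 -0.01 -0.08] 0.02332246013485868 12.9
0.0186, 0.0007, 0.0075, 0.3, 6.5, 0.1, -1, 
0.0176, 0.0006, 0.0095, 0, 6.6, 0, -1, 
0.0164, 0.0007, 0.0114, 0, 6.5, 0, -1, 
0.015, 0.0007, 0.0133, 0, 6.5, 0, -1, 
0.0135, 0.0007, 0.0149, 0, 6.5, 0, -1, 

0.0116, 0.0007, 0.0162, 0, 6.6, 0, -1, 
0.0097, 0.0006, 0.0176, 0, 6.5, 0, -1, 
0.0077, 0.0007, 0.0185, 0, 6.5, 0, -1, 
0.0055, 0.0007, 0.0192, 0, 6.6, 0, -1, 
0.0032, 0.0007, 0.0198, 0, 6.5, 0, -1,
```

View pics/k.png

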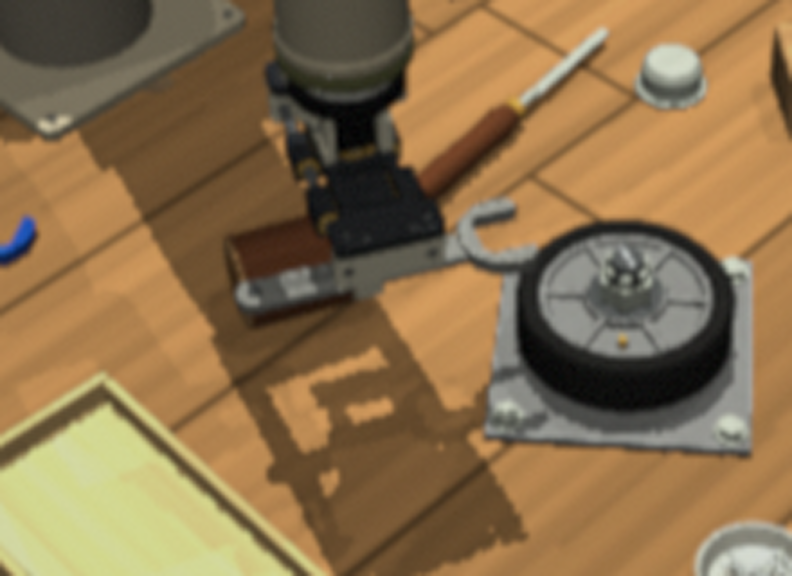

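carry_out(motion=[0.019,0,0.008,0.3,6.5,0,-1,0.018,0,0.01,0,6.5,0,-1,0.016,0,0.011,0,6.5,0,-1,0.015,0,0.013,0,6.5,0,-1,0.014,0,0.015,0,6.5,0,-1])

```text
t: 13.45
tool_pos: [0.4998, -0.2283, 0.1506]
orientation: [-0.51, 1.945, -1.935]
force: [-0.1, 0.1, -3.9]
opening: 0.0234
```

carry_out(motion=[0.012,0,0.016,0,6.5,0,-1,0.01,0,0.018,0,6.5,0,-1,0.008,0,0.018,0,6.5,0,-1,0.005,0,0.016,0,6,0,-1,0,0,0.005,0,2,0,-1])

```text
t: 13.95
tool_pos: [0.4843, -0.3112, 0.1416]
orientation: [0.025, -2.223, 2.202]
force: [0.1, 0.7, -5.5]
opening: 0.0232
```

Run:
```python
from plan import *
print(cur());polar()
rows(line(cur(),(.493,-.329,.09,-93),5),-1)
for c in("top","scene"): cv2.imwrite(f"pics/l_{c}.png",imaging.read_camera(c))
```

```text
(np.float64(0.4842978379441758), np.float64(-0.31118955971742324), np.float64(0.1415519204422926), np.float64(-89.8539690962863))
r 0.3746 ang -108.88 z 0.1416 yaw -89.85 handle -179.85 [ 0.1  0.7 -5.5] [0.04 0.2  0.06] 0.02318784816778839 13.95
-0.0019, 0.0102, 0.0037, 0.5, 0.6, 1.1, -1, 
-0.0018, 0.0103, 0.0035, 0, 0.7, 0, -1, 
-0.0018, 0.0104, 0.0036, 0, 0.6, 0, -1, 
-0.0019, 0.0103, 0.0035, 0, 0.6, 0, -1, 
-0.0019, 0.0103, 0.0035, 0, 0.7, 0, -1,
```

View pics/l_scene.png

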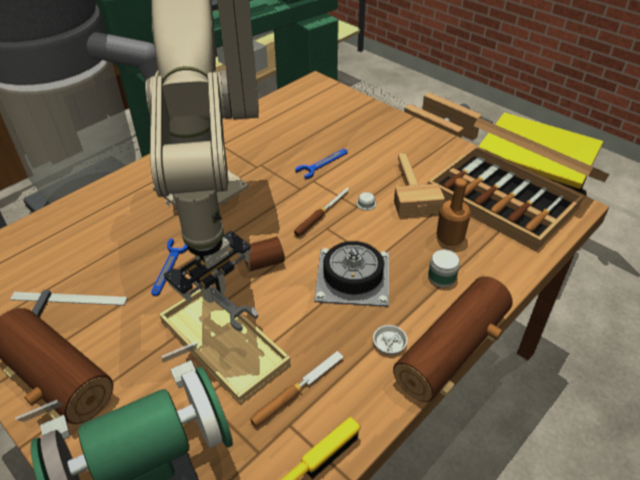

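View pics/l_top.png

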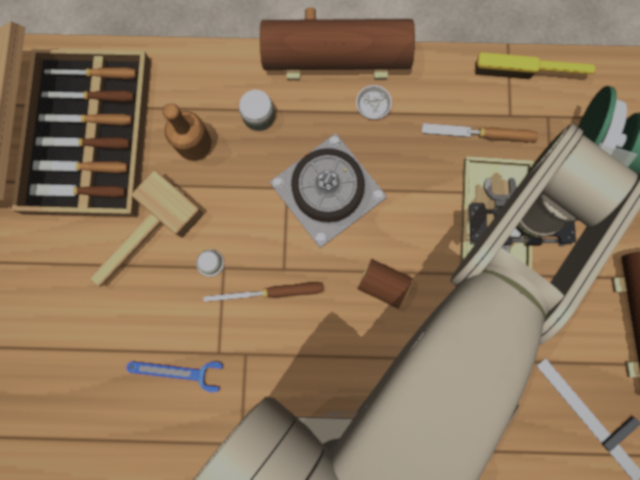

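```bash
timeout 500 python3 - <<'E'
from slots import *
im=cv2.imread("pics/l_top.png")
N=600
src=np.array([[C[0]+dx,C[1]+dy,.091] for dx,dy in((.03,.03),(.03,-.03),(-.03,-.03),(-.03,.03))])
H=cv2.getPerspectiveTransform(np.float32(proj("top",src)),np.float32([[0,0],[N,0],[N,N],[0,N]]))
o=cv2.warpPerspective(im,H,(N,N),flags=cv2.INTER_CUBIC)
cv2.imwrite("pics/r_l.png",cv2.convertScaleAbs(o,alpha=1.8,beta=-100))
analyse(im,"top",C)
E
```

```text
top line cw deg [(23, np.float64(0.0), np.float64(31.3)), (24, np.float64(0.0), np.float64(31.3)), (22, np.float64(0.0), np.float64(31.3)), (25, np.float64(0.0), np.float64(31.2))] other [(np.float64(179.0), np.float64(17.4))]
  slot cw mod60 24.0 r 0.0145 d -1.0 0.5 score 1159
  slot cw mod60 23.2 r 0.0155 d -0.5 1.0 score 1140
  slot cw mod60 24.0 r 0.0145 d -0.5 0.5 score 1135
  slot cw mod60 24.1 r 0.0145 d -1.5 0.5 score 1133
```

View pics/r_l.png

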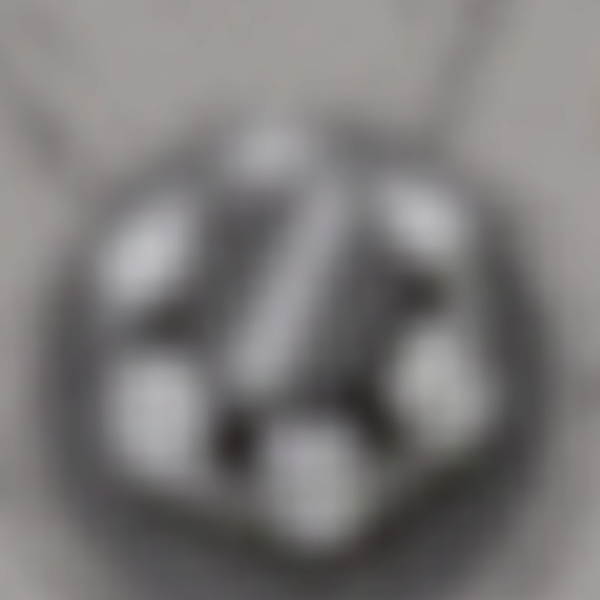

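The slot pair measures 24° against the line's 23.5°, so they are aligned. Now lower into the tray.

carry_out(motion=[-0.002,0.014,0.003,0.5,0.5,0.8,-1,-0.002,0.015,0.003,0,0.6,0,-1,-0.002,0.015,0.003,0,0.6,0,-1,-0.002,0.015,0.003,0,0.6,0,-1,-0.001,0.01,0.002,0,0.4,0,-1])

```text
t: 14.55
tool_pos: [0.493, -0.322, 0.0667]
orientation: [-0.031, -2.203, 2.195]
force: [-0.3, -0.3, -5.1]
opening: 0.0237
```

Run:
```python
from plan import *
print(cur());polar()
im=imaging.read_camera("scene");cv2.imwrite("pics/m.png",cv2.resize(im[230:410,130:310],None,fx=3.3,fy=3.3,interpolation=cv2.INTER_CUBIC))
print(cur())
rows(line(cur(),(.493,-.329,.032,-93),5),-1)
```

```text
(np.float64(0.49303011409696545), np.float64(-0.3220104264742287), np.float64(0.06667876185661878), np.float64(-92.10443076290011))
r 0.3822 ang -107.11 z 0.0667 yaw -92.10 handle -182.10 [-0.3 -0.3 -5.1] [0.02 0.25 0.03] 0.023702823556449298 14.55
(np.float64(0.49212242818552), np.float64(-0.3215327359471848), np.float64(0.06484083502228269), np.float64(-92.13319243290854))
-0.0003, 0.0066, 0.0015, 0.3, 0.2, 0.6, -1, 
-0.0002, 0.0065, 0.0015, 0, 0.1, 0, -1, 
-0.0003, 0.0066, 0.0015, 0, 0.2, 0, -1, 
-0.0002, 0.0066, 0.0015, 0, 0.2, 0, -1, 
-0.0003, 0.0065, 0.0014, 0, 0.2, 0, -1,
```

View pics/m.png

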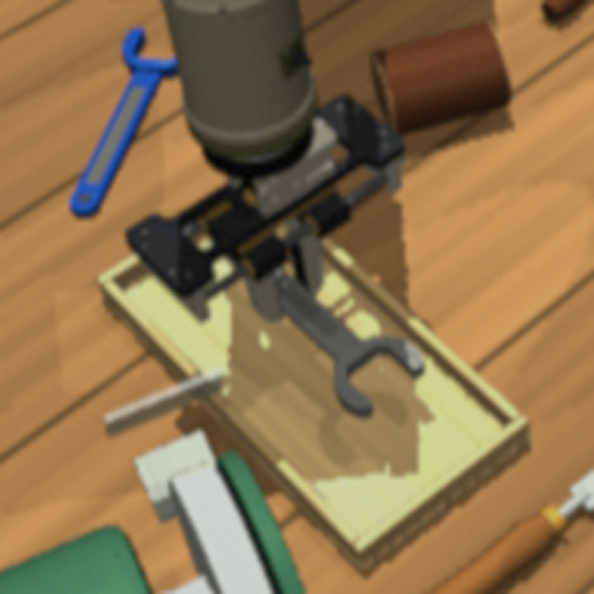

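carry_out(motion=[0,0.006,0.0015,0.3,0.2,0.5,-1,0,0.007,0.001,0,0.2,0,-1,0,0.007,0.001,0,0.2,0,-1,0,0.006,0.001,0,0.2,0,-1,0,0.003,0.001,0,0,0,-1])

```text
t: 15.1
tool_pos: [0.4923, -0.3276, 0.0339]
orientation: [-0.057, -2.194, 2.196]
force: [-0.5, 0.0, -4.3]
opening: 0.0235
```

Run:
```python
from plan import *
print(cur());polar()
im=imaging.read_camera("scene");cv2.imwrite("pics/n.png",cv2.resize(im[230:410,130:310],None,fx=3.3,fy=3.3,interpolation=cv2.INTER_CUBIC))
print(cur())
```

```text
(np.float64(0.4923180760505258), np.float64(-0.3276421419421569), np.float64(0.03394410099891829), np.float64(-92.97208737034082))
r 0.3878 ang -106.97 z 0.0339 yaw -92.97 handle -182.97 [-0.5  0.  -4.3] [0.04 0.2  0.07] 0.023458484424588064 15.1
(np.float64(0.49210337210333477), np.float64(-0.32766262319514605), np.float64(0.03358880191985782), np.float64(-92.97051868088495))
```

View pics/n.png

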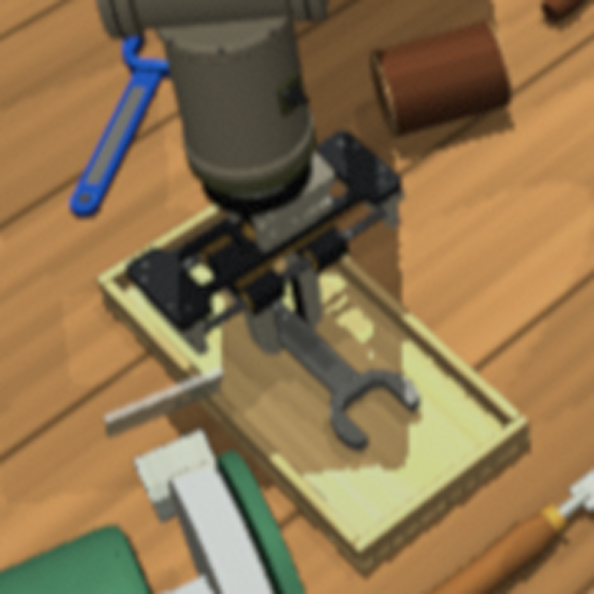

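carry_out(motion=[0,0.002,0,0,0,0,-1,0,0.001,0,0,0,0,-1,0,0,0,0,0,0,-1,0,0,0,0,0,0,0,0,0,0,0,0,0,0])

```text
t: 15.65
tool_pos: [0.4938, -0.329, 0.0327]
orientation: [-0.06, -2.193, 2.2]
force: [0.5, -0.1, 0.7]
opening: 0.035
```

carry_out(motion=[0,0,0,0,0,0,0,0,0,0,0,0,0,0,0,-0.01,0,0,0,0,0,0,-0.03,0,0,0,0,0,0,-0.04,0,0,0,0,0])

```text
t: 16.15
tool_pos: [0.491, -0.3266, 0.1111]
orientation: [-0.053, -2.195, 2.192]
force: [0.1, -0.7, 0.1]
opening: 0.0467
```

carry_out(motion=[0,-0.04,0,0,0,0,0,-0.05,-0.01,0,0,0,0,0,0,0,-0.05,0,0,0,0,0,0,-0.05,0,0,0,0,0,0,-0.05,0,0,0,0])

```text
t: 16.65
tool_pos: [0.5542, -0.1848, 0.1683]
orientation: [-0.069, -2.187, 2.194]
force: [0.4, 0.8, 0.8]
opening: 0.0462
```

Run:
```python
from plan import *
print(cur())
for c in("top","scene"): cv2.imwrite(f"pics/o_{c}.png",imaging.read_camera(c))
im=cv2.imread("pics/o_scene.png");cv2.imwrite("pics/o_z.png",cv2.resize(im[230:410,130:310],None,fx=3.3,fy=3.3,interpolation=cv2.INTER_CUBIC))
```

```text
(np.float64(0.5541582639051871), np.float64(-0.18484677840540958), np.float64(0.1682761045388106), np.float64(-93.53812725167442))
```

View pics/o_z.png

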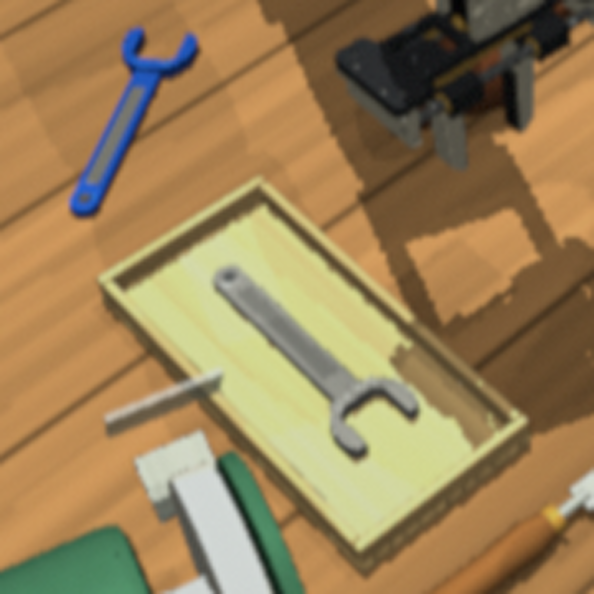

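View pics/o_top.png

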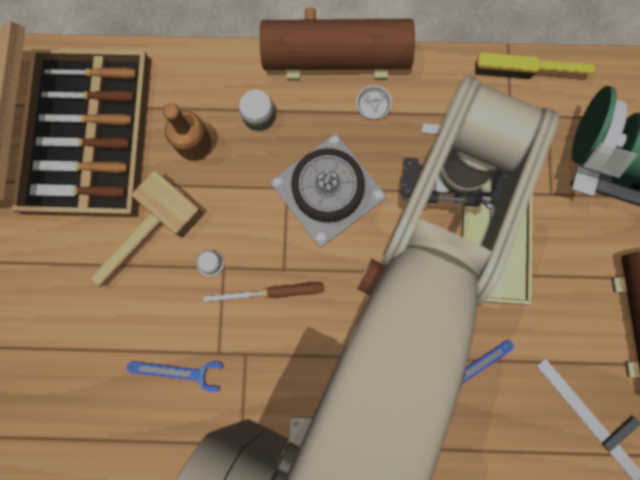

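The spanner lies flat inside the tray walls, in the crop from (228,275) at the handle end to (380,405) at the jaw. The nut is unobstructed and the arm is clear. I'll let the arm settle, then hand in.

carry_out(motion=[0,0,0,0,0,0,0,0,0,0,0,0,0,0,0,0,0,0,0,0,0,0,0,0,0,0,0,0,0,0,0,0,0,0,0])

```text
t: 17.25
tool_pos: [0.5546, -0.183, 0.1712]
orientation: [-0.066, -2.191, 2.198]
force: [0.2, -1.2, -0.1]
opening: 0.0464
```

Run:
```python
from plan import *
polar(); print(robot.close_job())
```

```text
r 0.2320 ang -102.66 z 0.1712 yaw -93.25 handle -183.25 [ 0.2 -1.2 -0.1] [0.03 0.04 0.02] 0.04641361726574552 17.25
the job is handed in; nothing more can be done
None
```

The nut is tightened to the first slot past snug, the spanner is off and lying flat in the tray, and I handed the job in at 17.3 s. The hand-in reported no verdict.

**Nut:** I swung the spanner clockwise in two goes. After the first swing the slots measured about 4° short of the line from above, so I regripped and turned about 3° more. With the spanner off, the top camera put the slot pair at about 24° and the cotter line at about 23.5°. That puts the nut at an estimated 1.1 rad.

**Spanner:** The last picture shows it flat inside the tray walls, with nothing touching it. I judged this by eye and did not compute its exact position in the tray.

**Checks that disagreed:**
- After the first swing, the scene camera put the slots about 3° lower than the top camera did, and the cotter line 2–3° further round. I trusted the top camera, which has the better view. I did not take a scene measurement after the final turn.
- One network search took something else for the tray, so I found the tray from its rim corners in the top picture instead.

The bystanders showed no visible change in the last pictures; I did not measure them.

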